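# Kit the amplifier's spare parts in the sorting tray

### The job

Kit the parts for the amplifier repair in the grey four-compartment tray, each upright on the middle of its mat: the large blue capacitor on the blue mat, the black capacitor on the red mat, the larger beige knob on the yellow mat and the clear-cased relay on the white mat. Leave the small blue capacitor and the smaller knob where they are, they do not belong to this job.

Things in the scene. Friction and masses are not known exactly. Their poses are not given: they have to be found in the camera images.
- big_cap_mid (a point): the LARGE BLUE capacitor, a standing metal can 35 mm in diameter and 52 mm high (two thin terminals on top reach 60 mm, do not grasp these). Point: on its axis, 26 mm above its underside; z up. About 60 g
- black_cap_mid (a point): the BLACK capacitor, a standing metal can 30 mm in diameter and 45 mm high (terminals on top reach 52 mm, do not grasp these). Point: on its axis, 22.5 mm above its underside; z up. About 40 g
- big_knob_mid (a point): the LARGER of two beige control knobs, a disc 38 mm in diameter and 20 mm high, lying on its flat underside. Point: on its axis, 10 mm above its underside; z up. About 30 g
- relay_mid (a point): the RELAY, a clear plastic box with a beige core, 22 mm (its x) by 28 mm (its y), 30 mm high (z, up). Point: its centre, 15 mm above its underside. Round the work: a tall black amplifier to the left of the tray (y above 0.12) and a drawer box 0.15 m high beyond the parts (x above 0.73); keep the hand clear of both
- small_cap_mid (a point): look-alike that stays: the SMALL blue capacitor, a standing can 22 mm in diameter, 44 mm high over its terminals. Point: on its axis, 20 mm above its underside
- small_knob_mid (a point): look-alike that stays: the SMALLER beige knob, a disc 30 mm in diameter and 21 mm high. Point: on its axis, 10 mm above its underside
- mat_blue_mid (a point): BLUE mat, 64 x 64 mm, 2 mm thick, lining one of the four compartments of a shallow grey kitting tray (fixed, 148 mm square, 2 x 2 compartments 68 mm wide inside with centres 72 mm apart; walls 4 mm thick, their tops 6 mm above the mats and 12 mm above the bench). Point: centre of the mat's upper face, 6 mm above the bench; x and y axes along the compartment's walls, z up. Which mat lies in which compartment varies
- mat_red_mid (a point): RED mat, 64 x 64 mm, 2 mm thick, lining one of the four compartments of a shallow grey kitting tray (fixed, 148 mm square, 2 x 2 compartments 68 mm wide inside with centres 72 mm apart; walls 4 mm thick, their tops 6 mm above the mats and 12 mm above the bench). Point: centre of the mat's upper face, 6 mm above the bench; x and y axes along the compartment's walls, z up. Which mat lies in which compartment varies
- mat_yellow_mid (a point): YELLOW mat, 64 x 64 mm, 2 mm thick, lining one of the four compartments of a shallow grey kitting tray (fixed, 148 mm square, 2 x 2 compartments 68 mm wide inside with centres 72 mm apart; walls 4 mm thick, their tops 6 mm above the mats and 12 mm above the bench). Point: centre of the mat's upper face, 6 mm above the bench; x and y axes along the compartment's walls, z up. Which mat lies in which compartment varies
- mat_white_mid (a point): WHITE mat, 64 x 64 mm, 2 mm thick, lining one of the four compartments of a shallow grey kitting tray (fixed, 148 mm square, 2 x 2 compartments 68 mm wide inside with centres 72 mm apart; walls 4 mm thick, their tops 6 mm above the mats and 12 mm above the bench). Point: centre of the mat's upper face, 6 mm above the bench; x and y axes along the compartment's walls, z up. Which mat lies in which compartment varies
There are look-alikes about, which are no part of the job. Leave any green or purple look-alike of the part that bears relay_mid alone.

How it is judged:
By the outcome, as a careful person would: the job done as asked, in the order asked, and still so for the second after the job is handed in, with the robot touching nothing.
It also fails if it takes over 104 s, if anything falls off the work surface, if the arm or the gripper's body presses on something with over 40 N, if the wrist force passes 120 N, or if a joint passes its speed limit or range.

### The arm

A 7-joint arm with a two-finger parallel gripper is mounted at the origin on a cart in front of the work surface, level with it; the furniture and walls round the work are solid. World frame = base frame: x ahead of the robot, y to its left, z up, the work surface at z = 0. Lengths are in m, angles in rad, forces in N, time in s.
With the tool pointing down it reaches from about 0.425 to 0.95 m from the base axis. Payload 4.7 kg.
Tool frame: the origin (TCP) lies at the very end of the fingers, on their centre line; the grasp point (between the pads) lies 19 mm behind it; z points along the fingers, y is the line along which they close (so a half turn about z gives the same grasp; the last joint's range is limited). The gripper opens to 85 mm and grips with 20 to 120 N. Pads are 22 mm wide; open, the fingers measure 114 mm over their backs; the gripper's body (76 mm by 85 mm) begins 54 mm behind the grasp point. The pads swing forward as they close: fully open they stand 13 mm farther back than shut.
Start: joints at [-1.312, 0.469, -0.049, 1.532, 0.024, 1.141, -0.082], TCP at [0.192, 0.647, 0.231] pointing down, gripper open.
Joint ranges: [-2.59, 2.59], [-0.33, 1.99], [-1.39, 1.29], [0.1, 2.45], [-1.04, 4.18], [0.21, 1.99], [-2.66, 2.66]. Speed limits (rad/s): [2.57, 2.57, 3.14, 3.14, 3.14, 3.14, 3.14].

### API

Orientations are given as a unit quaternion [w, x, y, z].
In Python, from plant import bot gives the robot as it stands.
- The arm moves only by the tool arm_command, never from a script. Its argument "commands" is text: rows parted by semicolons, each of 4 numbers parted by spaces: the shift along the tool's x, y, z scaled (see below), then the turn about the tool's z scaled (see below). A call has 1 to 5 rows; each row shifts and turns the commanded pose from where the row before left it, along the tool's axes as they then stand; what a row does not reach is not made up. The controller multiplies each number of a shift by 0.06 m and each number of a turn by 10 degrees. A row lasts 1/8 s, in which the tool goes at most 62.5 mm and 10.7 degrees, less where a joint would pass 70% of its speed; a pose out of reach is approached as far as the arm can. A call with a number of a shift or a turn outside -1 to 1 is refused whole. A call with a gripper value outside its range is refused whole. "grip" is the opening, from -1 (shut) to 1 (fully open), set as the call begins (left out, the last holds). The fingers move at their own pace and stop on an object; "squeeze" is the grip in N (left out, the last holds). Time passes only in rows, so rows that do not move let the fingers close. It gives the time, the measured TCP pose, the force, the opening and the grip force at its end, in the units of the state.
- bot.sense(): the state, without advancing time (a new reading comes with each control period).
- bot.get_image(name): name is "side" or "top" or "wrist"; returns the picture (400x640x3 uint8, blue, green, red); there is no depth.
- bot.get_calibration(name): a dict with "fx", "fy", "cx", "cy" (pixels), "k1" (the pictures are not rectified: a ray, as slopes to the right and down, at radius r is drawn at 1 + k1 r^2 times it, then the intrinsics apply), "cam_to_world" (4x4, takes a point from camera to world coordinates). Camera axes: x right, y down, z forward; pixel columns grow to the right and rows downward; lengths in m; the calibration is good to about 2 mm. A picture is of the moment at which its call begins: read the wrist's pose just before it. get_calibration takes no time and is no camera call; for the wrist camera it gives the pose at the moment of the call.
- bot.job_done(): hands the job in; it is judged then, once.
The state is a dict: "clock": time; "joints": joint angles; "qd": joint speeds; "effort": joint torques, N m; "position": TCP position; "orientation": TCP orientation; "wrist_force": force on the tool from outside, world axes, zero at the start; "wrist_torque": the same for the moment, N m; "grip_width": finger opening in m; "finger_force": force on a finger pad.
Only numpy, scipy, OpenCV 4.12 (cv2) and the standard library are available. Lean on these libraries where they do the work, as an engineer would, in place of code of your own. Each camera call takes 0.05 s, during which the arm holds its last target. There are 200 camera calls.

## Working session

There is one attempt and no reset: what is moved stays moved. The work goes in short steps, Python scripts to look and compute and a tool call to move; the robot and the scene stay as the last step left them, time stands still between calls to the robot, and variables do not carry over. Pictures are saved under pics/ and viewed, at most 14 in all, crops included, and the job is handed in when it is done.

Besides the shell and the picture viewer there is one more tool, called after "Call:" as name(argument=value, ...), one argument or row to a line, values as JSON. arm_command: Moves the arm, as the interface text tells. Shifts and turns lie within -1 to 1; 1 stands for 0.06 m of shift or 10 degrees of turn. Its arguments: {"type":"object","properties":{"commands":{"type":"string"},"grip":{"type":"number"},"squeeze":{"type":"number"}},"required":["commands"]}

```bash
mkdir -p pics; ls; python3 - <<'E'
from plant import bot
import cv2
for n in("side","top"):
    cv2.imwrite(f"pics/{n}0.png",bot.get_image(n)); c=bot.get_calibration(n); print(n,c)
s=bot.sense();print(s['clock'],s['position'],s['orientation'],s['grip_width'])
E
```

```text
pics
side {'fx': 416.37192993585165, 'fy': 416.37192993585165, 'cx': 321.3627121809848, 'cy': 200.98331540764906, 'k1': -0.029146280032417773, 'cam_to_world': array([[ 0.99640883, -0.06472496,  0.0545905 ,  0.51512068],
       [-0.08430787, -0.81816336,  0.5687714 , -0.68152216],
       [ 0.00785024, -0.57133125, -0.82068202,  0.75406369],
       [ 0.        ,  0.        ,  0.        ,  1.        ]])}
top {'fx': 429.59962615633424, 'fy': 429.59962615633424, 'cx': 325.496425277809, 'cy': 196.9781923212087, 'k1': -0.09894489475717841, 'cam_to_world': array([[-0.01043606, -0.98624247,  0.16497539,  0.43680127],
       [-0.99955546,  0.0056811 , -0.02926787, -0.18323277],
       [ 0.02792798, -0.16520749, -0.98586333,  0.90419505],
       [ 0.        ,  0.        ,  0.        ,  1.        ]])}
0.1 [0.1914121  0.64675055 0.23035756] [-9.96464287e-05  1.43381178e-01  9.89667155e-01 -8.66027426e-04] 0.0852055963065622
```

View pics/top0.png

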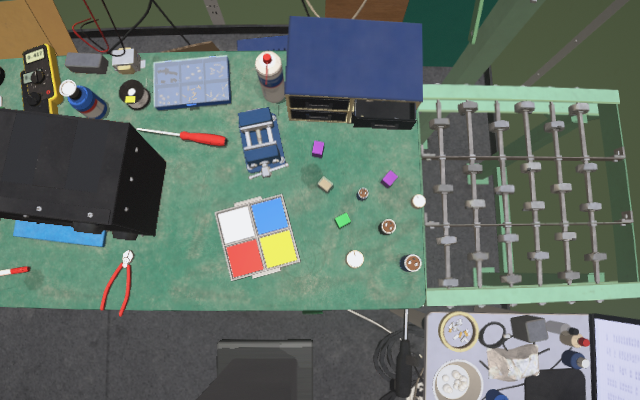

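View pics/side0.png

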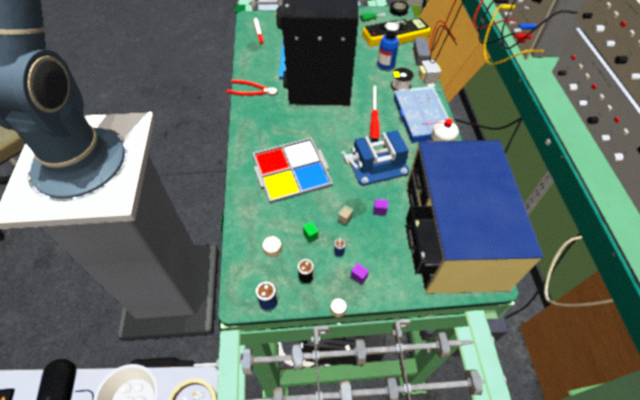

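The top view shows the tray at about (258,237), with white upper left, blue upper right, red lower left and yellow lower right. Also visible are the relay (325,184), the caps (388,227) and (412,263), the small cap (363,193), and the knobs (355,259) and (419,201). I'll enlarge both views.

```bash
cat > h.py <<'E'
import numpy as np,cv2
from plant import bot
def ray(c,u,v):
    K=np.array([[c['fx'],0,c['cx']],[0,c['fy'],c['cy']],[0,0,1]])
    p=cv2.undistortPoints(np.array([[[u,v]]],float),K,np.array([c['k1'],0,0,0]))[0,0]
    T=c['cam_to_world'];return T[:3,3],T[:3,:3]@np.array([p[0],p[1],1])
def at(c,u,v,z):
    o,d=ray(c,u,v);return o+d*(z-o[2])/d[2]
E
python3 - <<'E'
import cv2
t=cv2.imread("pics/top0.png");s=cv2.imread("pics/side0.png")
cv2.imwrite("pics/t1.png",cv2.resize(t[135:285,300:440],None,fx=4,fy=4,interpolation=cv2.INTER_CUBIC))
cv2.imwrite("pics/s1.png",cv2.resize(s[190:320,240:400],None,fx=4.5,fy=4.5,interpolation=cv2.INTER_CUBIC))
E
```

```text
(no output)
```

View pics/t1.png

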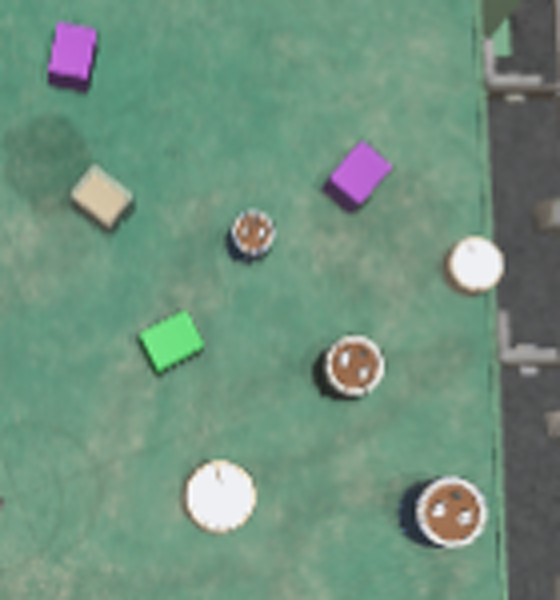

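View pics/s1.png

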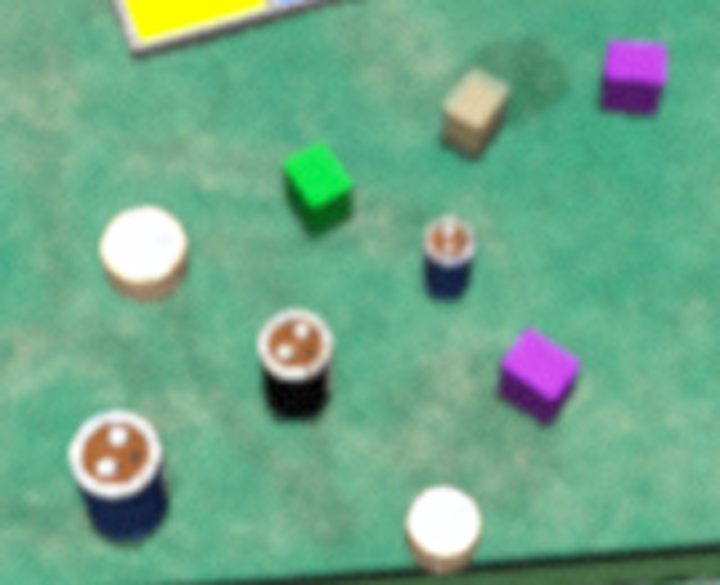

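The crops show these top centres (t1 / s1 pixels): big cap (451,511) / (116,454), black cap (354,366) / (295,346), big knob (221,496) / (144,239), beige relay (101,196) / (478,95).

```bash
python3 - <<'E'
from h import *
np.set_printoptions(precision=4,suppress=True)
ct=bot.get_calibration("top");cs=bot.get_calibration("side")
P={'big':(451,511,116,454,.052),'black':(354,366,295,346,.045),'knob':(221,496,144,239,.02),'relay':(101,196,478,95,.03),'smallcap':(255,231,449,240,.04),'smallknob':(475,265,443,523,.021)}
for k,(a,b,c,d,z) in P.items():
    print(k,at(ct,(a+.5)/4-.5+300,(b+.5)/4-.5+135,z),at(cs,(c+.5)/4.5-.5+240,(d+.5)/4.5-.5+190,z))
q=lambda x,y,z:at(ct,(x+.5)/4-.5+300,(y+.5)/4-.5+135,z)
R=[q(*p,.03) for p in((95,165),(133,200),(109,221),(70,197))]
for i in range(4): 
    d=R[(i+1)%4]-R[i];print('relay edge',np.linalg.norm(d),np.degrees(np.arctan2(d[1],d[0])))
for n,c,x0,y0,x1,y1 in(('top',ct,205,185,310,290),('side',cs,245,130,340,210)):
    im=cv2.imread(f"pics/{n}0.png");h=cv2.cvtColor(im,cv2.COLOR_BGR2HSV)
    for col,lo,hi in(('blue',(100,120,120),(125,255,255)),('red',(0,180,120),(8,255,255)),('yellow',(22,150,150),(35,255,255)),('white',(0,0,190),(179,40,255))):
        m=cv2.inRange(h,lo,hi);k=np.zeros_like(m);k[y0:y1,x0:x1]=m[y0:y1,x0:x1]
        N,L,S,C=cv2.connectedComponentsWithStats(k);i=1+np.argmax(S[1:,4])
        pts=np.argwhere(L==i)[:,::-1].astype(np.float32)
        w=np.array([at(c,*p,.006)[:2] for p in pts]).astype(np.float32)
        r=cv2.minAreaRect(w*1000);print(n,col,S[i,4],w.mean(0),r)
E
```

```text
big [ 0.4468 -0.3797  0.052 ] [ 0.4456 -0.3814  0.052 ]
black [ 0.5202 -0.3346  0.045 ] [ 0.5195 -0.3365  0.045 ]
knob [ 0.4564 -0.2683  0.02  ] [ 0.4558 -0.2666  0.02  ]
relay [ 0.6112 -0.2082  0.03  ] [ 0.6121 -0.2084  0.03  ]
smallcap [ 0.5905 -0.2867  0.04  ] [ 0.5893 -0.289   0.04  ]
smallknob [ 0.5752 -0.4049  0.021 ] [ 0.5746 -0.4087  0.021 ]
relay edge 0.027017454497873197 -133.66986669631305
relay edge 0.016719229817751483 131.2003534036687
relay edge 0.023799439973282772 57.58081653280118
relay edge 0.021406922378132617 -37.82368445417468
top blue 884 [ 0.548  -0.0914] ((548.4393920898438, -91.04969024658203), (63.397972106933594, 63.395599365234375), 15.27103328704834)Traceback (most recent call last):
  File "<stdin>", line 15, in <module>
    return _wrapfunc(a, 'argmax', axis=axis, out=out, **kwds)
    return bound(*args, **kwds)
ValueError: attempt to get argmax of an empty sequence
```

```bash
python3 - <<'E'
from h import *
np.set_printoptions(precision=4,suppress=True)
for n,x0,y0,x1,y1 in(('top',205,185,310,290),('side',245,130,340,210)):
    c=bot.get_calibration(n)
    im=cv2.imread(f"pics/{n}0.png");h=cv2.cvtColor(im,cv2.COLOR_BGR2HSV);h[...,0]=(h[...,0].astype(int)+10)%180
    for col,lo,hi in(('blue',(110,100,100),(135,255,255)),('red',(0,120,100),(20,255,255)),('yellow',(30,120,100),(45,255,255)),('white',(0,0,190),(179,40,255))):
        m=cv2.inRange(h,lo,hi);k=np.zeros_like(m);k[y0:y1,x0:x1]=m[y0:y1,x0:x1]
        N,L,S,C=cv2.connectedComponentsWithStats(k);i=1+np.argmax(S[1:,4])
        w=np.array([at(c,*p,.006)[:2] for p in np.argwhere(L==i)[:,::-1].astype(float)]).astype(np.float32)
        r=cv2.minAreaRect(w*1000);print(n,col,S[i,4],w.mean(0),np.round(r[1],1),round(r[2],1))
E
```

```text
top blue 918 [ 0.548 -0.091] [64.5 64.1] 15.2
top red 935 [ 0.4598 -0.0404] [64. 63.] 15.2
top yellow 914 [ 0.4784 -0.1102] [63.9 62.2] 14.6
top white 1165 [ 0.5312 -0.0263] [130.6  92.4] 3.7
side blue 635 [ 0.547  -0.0899] [65.3 64.6] 15.2
side red 577 [ 0.4585 -0.0387] [65.4 63.8] 15.2
side yellow 663 [ 0.4774 -0.109 ] [65.5 64.5] 14.7
side white 722 [ 0.5326 -0.025 ] [84.6 93.8] 15.1
```

```bash
python3 - <<'E'
from h import *
np.set_printoptions(precision=3,suppress=True)
ct=bot.get_calibration("top");cs=bot.get_calibration("side")
for p in((290,103),(351,104)): print('side base',at(cs,*p,0))
for p in((150,235),(165,155)): print('top base',at(ct,*p,0))
for z in(.15,.2,.25,.3): print(z,[at(ct,*p,z)[:2] for p in((132,122),(118,235),(0,217))],[at(cs,*p,z)[:2] for p in((281,12),(357,12))])
E
```

```text
side base [0.509 0.162 0.   ]
side base [ 0.67   0.146 -0.   ]
top base [0.509 0.162 0.   ]
top base [0.683 0.139 0.   ]
0.15 [array([0.706, 0.152]), array([0.497, 0.163]), array([0.529, 0.396])] [array([0.501, 0.343]), array([0.699, 0.329])]
0.2 [array([0.688, 0.13 ]), array([0.493, 0.14 ]), array([0.523, 0.358])] [array([0.502, 0.258]), array([0.684, 0.245])]
0.25 [array([0.67 , 0.108]), array([0.489, 0.118]), array([0.517, 0.319])] [array([0.503, 0.174]), array([0.668, 0.162])]
0.3 [array([0.653, 0.086]), array([0.485, 0.095]), array([0.511, 0.281])] [array([0.505, 0.089]), array([0.653, 0.078])]
```

```bash
cat >> h.py <<'E'
from scipy.spatial.transform import Rotation as Ro
def pose():
    s=bot.sense();R=Ro.from_quat(s['orientation'],scalar_first=True).as_matrix();return s,s['position'],R
def plan(wps,p=None,yaw=None):
    "wps: (x,y,z,yaw_deg) of tool y; prints scaled rows, tool taken as pointing straight down"
    s,p0,R=pose()
    p=p0 if p is None else np.array(p)
    yaw=np.degrees(np.arctan2(R[1,1],R[0,1])) if yaw is None else yaw
    print('t',round(s['clock'],2),'at',np.round(p,4),'yaw',round(yaw,1),'w',round(s['grip_width'],4),'tilt',np.round(R[:2,2],3),'j',np.round(s['joints'],2))
    for x,y,z,w in wps:
        d=np.array([x,y,z])-p;dy=(w-yaw+180)%360-180
        n=int(max(1,np.ceil(np.linalg.norm(d)/.0601),np.ceil(abs(dy)/10.01)));rows=[]
        for i in range(n):
            a=np.radians(yaw);ty=np.array([np.cos(a),np.sin(a),0]);tx=np.array([-np.sin(a),np.cos(a),0])*-1
            tx=np.cross(ty,[0,0,-1.])
            st=d/n;rows.append("%.3f %.3f %.3f %.3f"%(st@tx/.06,st@ty/.06,-st[2]/.06,-dy/n/10));yaw+=dy/n
        print((x,y,z,w),n);[print('  ',r) for r in rows]
        p=np.array([x,y,z]);yaw=w
E
python3 -c "
from h import *
plan([(.25,.40,.30,60),(.36,.25,.30,30),(.425,.10,.30,10),(.45,-.1,.28,-15),(.45,-.3,.2,-29.7),(.446,-.3805,.14,-29.7)])"
```

```text
t 0.1 at [0.1914 0.6468 0.2304] yaw 73.5 w 0.0852 tilt [-0.    -0.002] j [-1.31  0.47 -0.05  1.53  0.02  1.14 -0.08]
(0.25, 0.4, 0.3, 60) 5
   -0.421 -0.733 -0.232 0.270
   -0.455 -0.713 -0.232 0.270
   -0.488 -0.690 -0.232 0.270
   -0.520 -0.667 -0.232 0.270
   -0.551 -0.641 -0.232 0.270
(0.36, 0.25, 0.3, 30) 4
   -0.709 -0.312 -0.000 0.750
   -0.744 -0.217 -0.000 0.750
   -0.766 -0.118 -0.000 0.750
   -0.775 -0.017 -0.000 0.750
(0.425, 0.1, 0.3, 10) 3
   -0.902 -0.104 -0.000 0.667
   -0.908 0.002 -0.000 0.667
   -0.902 0.107 -0.000 0.667
(0.45, -0.1, 0.28, -15) 4
   -0.839 -0.042 0.083 0.625
   -0.838 0.049 0.083 0.625
   -0.828 0.140 0.083 0.625
   -0.808 0.230 0.083 0.625
(0.45, -0.3, 0.2, -29.7) 4
   -0.805 0.216 0.333 0.367
   -0.789 0.267 0.333 0.367
   -0.771 0.317 0.333 0.367
   -0.749 0.366 0.333 0.367
(0.446, -0.3805, 0.14, -29.7) 2
   -0.599 0.303 0.500 -0.000
   -0.599 0.303 0.500 -0.000
```

Call:
arm_command(
  commands="-0.42 -0.73 -0.24 0.27; -0.455 -0.71 -0.24 0.27; -0.49 -0.69 -0.24 0.27; -0.52 -0.67 -0.23 0.27; -0.55 -0.64 -0.23 0.27",
)

```text
clock: 0.72
position: [0.2505, 0.3988, 0.3022]
orientation: [-0.0, 0.26, 0.966, -0.0]
wrist_force: [-0.7, -0.3, 0.7]
grip_width: 0.0852
finger_force: 0.0
```

Call:
arm_command(
  commands="-0.71 -0.31 0 0.75; -0.745 -0.22 0 0.75; -0.765 -0.12 0 0.75; -0.775 -0.02 0 0.75",
)

```text
clock: 1.23
position: [0.3605, 0.249, 0.3019]
orientation: [-0.0, 0.502, 0.865, 0.0]
wrist_force: [1.0, 0.9, -0.2]
grip_width: 0.0857
finger_force: 0.0
```

Tracking is accurate, so I'll go on.

Call:
arm_command(
  commands="-0.9 -0.1 0 0.67; -0.91 0 0 0.67; -0.9 0.11 0 0.66",
)

```text
clock: 1.6
position: [0.4254, 0.099, 0.302]
orientation: [-0.0, 0.644, 0.765, 0.0]
wrist_force: [1.2, 0.2, -0.6]
grip_width: 0.0857
finger_force: 0.0
```

Call:
arm_command(
  commands="-0.84 -0.04 0.08 0.63; -0.84 0.05 0.08 0.63; -0.83 0.14 0.08 0.62; -0.81 0.23 0.08 0.62",
)

```text
clock: 2.1
position: [0.45, -0.1012, 0.2826]
orientation: [-0.0, 0.794, 0.608, 0.0]
wrist_force: [0.4, 0.7, 0.4]
grip_width: 0.0853
finger_force: 0.0
```

Call:
arm_command(
  commands="-0.8 0.22 0.33 0.37; -0.79 0.27 0.33 0.37; -0.77 0.32 0.33 0.37; -0.75 0.37 0.33 0.36",
)

```text
clock: 2.6
position: [0.451, -0.3009, 0.2028]
orientation: [-0.0, 0.865, 0.502, 0.0]
wrist_force: [0.9, -0.2, -0.3]
grip_width: 0.0855
finger_force: 0.0
```

Call:
arm_command(
  commands="-0.6 0.3 0.5 0; -0.6 0.3 0.5 0; 0 0 0 0",
  grip=0.4,
)

```text
clock: 2.98
position: [0.4437, -0.3824, 0.1411]
orientation: [-0.002, 0.866, 0.5, -0.002]
wrist_force: [0.1, 1.2, -0.2]
grip_width: 0.0595
finger_force: 0.0
```

```bash
python3 - <<'E'
from h import *
plan([(.446,-.3805,.012,-29.7)])
im=bot.get_image("wrist");cv2.imwrite("pics/w1.png",im);c=bot.get_calibration("wrist");print(c)
T=c['cam_to_world']
for n,p in(('big',(.446,-.3805,.052)),('black',(.52,-.3355,.045))):
    q=T[:3,:3].T@(np.array(p)-T[:3,3]);K=np.array([[c['fx'],0,c['cx']],[0,c['fy'],c['cy']],[0,0,1]])
    print(n,cv2.projectPoints(q[None],np.zeros(3),np.zeros(3),K,np.array([c['k1'],0,0,0]))[0])
E
```

```text
t 2.98 at [ 0.4437 -0.3824  0.1411] yaw -30.0 w 0.0595 tilt [-0.005  0.001] j [ 0.09  0.51  0.75  1.87 -0.42  0.93  0.51]
(0.446, -0.3805, 0.012, -29.7) 3
   0.016 0.006 0.717 -0.010
   0.015 0.006 0.717 -0.010
   0.015 0.006 0.717 -0.010
{'fx': 277.44634111448727, 'fy': 277.44634111448727, 'cx': 322.2308564586482, 'cy': 201.37935174929345, 'k1': 0.0158809794627667, 'cam_to_world': array([[ 0.86758065, -0.46988   , -0.1628392 ,  0.4867865 ],
       [-0.49728804, -0.82164781, -0.27856685, -0.308996  ],
       [-0.00290348,  0.32265719, -0.94651144,  0.28461455],
       [ 0.        ,  0.        ,  0.        ,  1.        ]])}
big [[[323.1843101  204.59662448]]]
black [[[374.1132418 114.9200031]]]
```

View pics/w1.png

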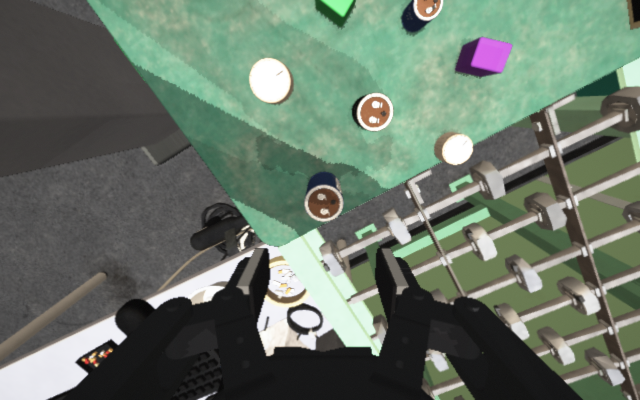

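The wrist view shows the big cap rim at (323,203) and the black cap at (375,112). Both are within 3 px of prediction, so I'll descend.

Call:
arm_command(
  commands="0.01 0.01 0.7 0; 0.01 0.01 0.7 0; 0.01 0.01 0.75 0; 0 0 0 0",
)

```text
clock: 3.52
position: [0.4485, -0.3763, 0.0128]
orientation: [-0.003, 0.864, 0.503, -0.001]
wrist_force: [0.5, 0.1, 0.1]
grip_width: 0.0595
finger_force: 0.0
```

```bash
python3 -c "
from h import *
plan([(.446,-.3805,.012,-29.7)])"
```

```text
t 3.52 at [ 0.4485 -0.3763  0.0128] yaw -29.6 w 0.0595 tilt [-0.004  0.005] j [ 0.19  0.68  0.6   1.94 -0.58  0.71  0.63]
(0.446, -0.3805, 0.012, -29.7) 1
   -0.082 -0.002 0.013 0.014
```

Call:
arm_command(
  commands="-0.08 0 0.01 0; 0 0 0 0; 0 0 0 0",
)

```text
clock: 3.9
position: [0.4475, -0.3842, 0.0156]
orientation: [0.001, 0.865, 0.502, 0.001]
wrist_force: [-1.1, 0.1, 0.7]
grip_width: 0.0602
finger_force: 0.0
```

Call:
arm_command(
  commands="0 0 0 0; 0 0 0 0; 0 0 0 0; 0 0 0 0",
  grip=-1,
  squeeze=30,
)

```text
clock: 4.4
position: [0.4469, -0.3837, 0.0146]
orientation: [0.0, 0.865, 0.502, 0.0]
wrist_force: [-1.5, 1.8, 5.5]
grip_width: 0.034
finger_force: 29.8
```

```bash
python3 -c "
from h import *
s,p,R=pose();print(s['finger_force'])
plan([(p[0],p[1],.12,-29.7),(.5475,-.0905,.12,-29.7)])"
```

```text
29.761399626731873
t 4.4 at [ 0.4469 -0.3837  0.0146] yaw -29.7 w 0.034 tilt [0.001 0.   ] j [ 0.2   0.68  0.61  1.94 -0.58  0.71  0.64]
(np.float64(0.4469479779348505), np.float64(-0.3836711478657512), 0.12, -29.7) 2
   0.000 0.000 -0.878 0.001
   0.000 0.000 -0.878 0.001
(0.5475, -0.0905, 0.12, -29.7) 6
   0.846 -0.161 -0.000 -0.000
   0.846 -0.161 -0.000 -0.000
   0.846 -0.161 -0.000 -0.000
   0.846 -0.161 -0.000 -0.000
   0.846 -0.161 -0.000 -0.000
   0.846 -0.161 -0.000 -0.000
```

Call:
arm_command(
  commands="0 0 -0.6 0; 0 0 -0.9 0; 0.4 -0.08 -0.25 0; 0.8 -0.16 0 0; 0.85 -0.16 0 0",
)

```text
clock: 5.03
position: [0.4869, -0.264, 0.1192]
orientation: [0.0, 0.865, 0.502, 0.0]
wrist_force: [0.8, 0.2, -0.4]
grip_width: 0.0344
finger_force: 30.2
```

Call:
arm_command(
  commands="0.85 -0.16 0 0; 0.85 -0.16 0 0; 0.8 -0.16 0 0; 0.5 -0.1 0 0; 0 0 0 0",
)

```text
clock: 5.65
position: [0.5464, -0.0879, 0.1184]
orientation: [-0.001, 0.863, 0.505, -0.0]
wrist_force: [0.6, 0.0, -1.4]
grip_width: 0.0344
finger_force: 30.2
```

```bash
python3 - <<'E'
from h import *
plan([(.5464,-.0925,.05,-29.7),(.5464,-.0925,.022,-29.7)])
t=bot.get_image("top")[160:300,200:330];s=bot.get_image("side")[100:220,240:400]
cv2.imwrite("pics/c1.png",np.hstack([cv2.resize(t,(416,448)),cv2.resize(s,(384,448))]))
E
```

```text
t 5.65 at [ 0.5464 -0.0879  0.1184] yaw -29.3 w 0.0344 tilt [-0.001  0.001] j [-0.47  0.49  0.74  1.97 -0.43  0.85 -0.01]
(0.5464, -0.0925, 0.05, -29.7) 2
   -0.034 0.019 0.570 0.018
   -0.034 0.019 0.570 0.018
(0.5464, -0.0925, 0.022, -29.7) 1
   0.000 0.000 0.467 -0.000
```

View pics/c1.png

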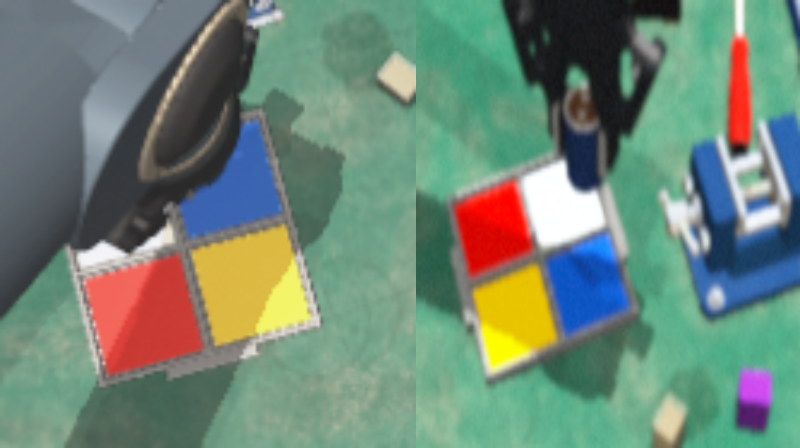

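The cap is held upright above the tray. It appears over the white mat in the side view only because of its height. Descending.

Call:
arm_command(
  commands="-0.03 0.02 0.6 0; -0.03 0.02 0.55 0; 0 0 0 0; 0 0 0 0",
)

```text
clock: 6.25
position: [0.5464, -0.0971, 0.0511]
orientation: [0.001, 0.865, 0.501, 0.0]
wrist_force: [-0.5, -0.1, -0.5]
grip_width: 0.0344
finger_force: 30.2
```

```bash
python3 -c "
from h import *
plan([(.5464,-.0925,.022,-29.7)])"
```

```text
t 6.25 at [ 0.5464 -0.0971  0.0511] yaw -29.8 w 0.0344 tilt [ 0.001 -0.001] j [-0.39  0.58  0.66  2.01 -0.53  0.73  0.08]
(0.5464, -0.0925, 0.022, -29.7) 1
   0.066 -0.038 0.485 -0.011
```

Call:
arm_command(
  commands="0.05 -0.03 0.2 0; 0 0 0.2 0; 0 0 0 0; 0 0 0 0; 0 0 0 0",
)

```text
clock: 6.88
position: [0.5462, -0.0922, 0.0264]
orientation: [0.0, 0.865, 0.502, 0.0]
wrist_force: [-0.4, 0.2, -1.1]
grip_width: 0.0343
finger_force: 30.2
```

```bash
python3 -c "
from h import *
plan([(.5464,-.0925,.021,-29.7)])"
```

```text
t 6.88 at [ 0.5462 -0.0922  0.0264] yaw -29.7 w 0.0343 tilt [ 0.001 -0.   ] j [-0.37  0.62  0.62  2.02 -0.57  0.68  0.1 ]
(0.5464, -0.0925, 0.021, -29.7) 1
   -0.002 0.005 0.089 0.001
```

Call:
arm_command(
  commands="0 0 0.08 0; 0 0 0 0; 0 0 0 0",
)

```text
clock: 7.25
position: [0.5459, -0.0921, 0.0212]
orientation: [-0.0, 0.865, 0.502, -0.0]
wrist_force: [-0.7, 0.5, -0.8]
grip_width: 0.034
finger_force: 30.2
```

Call:
arm_command(
  commands="0 0 0 0; 0 0 0 0; 0 0 0 0; 0 0 0 0",
  grip=0.12,
)

```text
clock: 7.75
position: [0.546, -0.0921, 0.0213]
orientation: [-0.0, 0.865, 0.502, 0.0]
wrist_force: [0.2, 0.1, 0.4]
grip_width: 0.0479
finger_force: 0.0
```

```bash
python3 -c "
from h import *
s,p,R=pose()
plan([(p[0],p[1],.13,-29.7),(.5185,-.338,.13,-29.7)])"
```

```text
t 7.75 at [ 0.546  -0.0921  0.0213] yaw -29.7 w 0.0479 tilt [0. 0.] j [-0.37  0.62  0.62  2.02 -0.57  0.67  0.1 ]
(np.float64(0.5459763908599505), np.float64(-0.09209089935676569), 0.13, -29.7) 2
   0.000 0.000 -0.906 0.001
   0.000 0.000 -0.906 0.001
(0.5185, -0.338, 0.13, -29.7) 5
   -0.757 0.327 -0.000 -0.000
   -0.757 0.327 -0.000 -0.000
   -0.757 0.327 -0.000 -0.000
   -0.757 0.327 -0.000 -0.000
   -0.757 0.327 -0.000 -0.000
```

Call:
arm_command(
  commands="0 0 -0.5 0; 0 0 -0.7 0; 0 0 -0.6 0; 0 0 0 0",
)

```text
clock: 8.25
position: [0.5478, -0.0926, 0.1318]
orientation: [0.001, 0.865, 0.502, 0.003]
wrist_force: [-0.8, -0.2, -0.6]
grip_width: 0.0481
finger_force: 0.0
```

Call:
arm_command(
  commands="-0.7 0.31 0 0; -0.78 0.34 0 0; -0.78 0.34 0 0; -0.78 0.34 0 0; -0.71 0.31 0 0",
  grip=0.3,
)

```text
clock: 8.88
position: [0.519, -0.3376, 0.1278]
orientation: [-0.001, 0.865, 0.502, -0.0]
wrist_force: [1.2, 0.1, -0.1]
grip_width: 0.0555
finger_force: 0.0
```

Call:
arm_command(
  commands="0 0 0.5 0; 0 0 0.5 0; 0 0 0.3 0; 0 0 0 0; 0 0 0 0",
)

```text
clock: 9.5
position: [0.5205, -0.3367, 0.052]
orientation: [0.001, 0.865, 0.502, 0.0]
wrist_force: [-1.3, -0.3, 0.1]
grip_width: 0.0558
finger_force: 0.0
```

```bash
python3 - <<'E'
from h import *
plan([(.520,-.3355,.012,-29.7)])
t=bot.get_image("top")[160:300,200:330];s=bot.get_image("side")[110:310,240:400]
cv2.imwrite("pics/c2.png",np.hstack([cv2.resize(t,(416,448)),cv2.resize(s,(358,448))]))
E
```

```text
t 9.5 at [ 0.5205 -0.3367  0.052 ] yaw -29.7 w 0.0558 tilt [ 0.001 -0.001] j [ 0.04  0.67  0.66  1.85 -0.55  0.81  0.47]
(0.52, -0.3355, 0.012, -29.7) 1
   0.013 -0.017 0.666 0.002
```

View pics/c2.png

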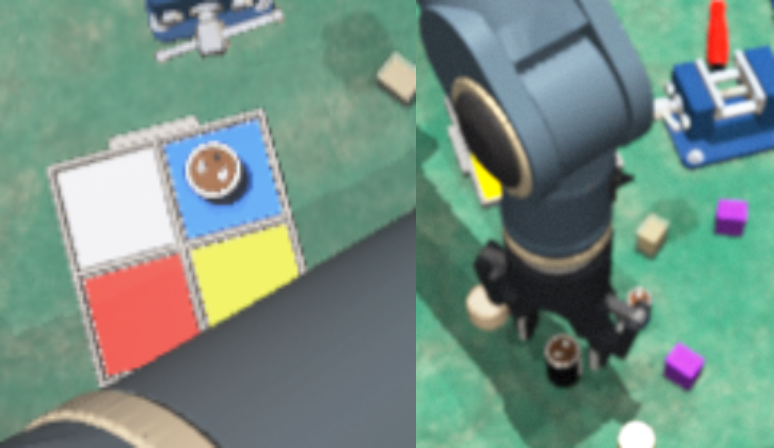

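The big cap stands on the blue mat, with its rim at (215,171) in the left crop. The gripper straddles the black cap.

Call:
arm_command(
  commands="0.01 -0.01 0.4 0; 0 0 0.26 0; 0 0 0 0; 0 0 0 0",
)

```text
clock: 10.1
position: [0.5201, -0.336, 0.0123]
orientation: [0.0, 0.865, 0.502, 0.0]
wrist_force: [0.0, 0.3, -0.2]
grip_width: 0.0554
finger_force: 0.0
```

Call:
arm_command(
  commands="0 0 0 0; 0 0 0 0; 0 0 0 0; 0 0 0 0",
  grip=-1,
)

```text
clock: 10.6
position: [0.5202, -0.3359, 0.0124]
orientation: [0.001, 0.865, 0.502, 0.0]
wrist_force: [0.3, 0.3, 5.4]
grip_width: 0.0291
finger_force: 29.8
```

```bash
python3 -c "
from h import *
print('big now',at(bot.get_calibration('top'),200+215.5/3.2-.5,160+171.5/3.2-.5,.058))
s,p,R=pose();print(s['finger_force'])
a=R[:,0];off=(np.array([.520,-.3355,0])-p)@a;print('off',off)
q=np.array([.459,-.0395,0])-off*a
plan([(p[0],p[1],.14,-29.7),(q[0],q[1],.14,-29.7)])"
```

```text
big now [ 0.54669291 -0.0917337   0.058     ]
29.79252129793167
off 0.0002009847327727613
t 10.6 at [ 0.5202 -0.3359  0.0124] yaw -29.7 w 0.0291 tilt [ 0.001 -0.   ] j [ 0.07  0.72  0.61  1.87 -0.59  0.75  0.5 ]
(np.float64(0.5202458887350905), np.float64(-0.33587467167830953), 0.14, -29.7) 3
   0.000 0.000 -0.709 0.000
   0.000 0.000 -0.709 0.000
   0.000 0.000 -0.709 0.000
(np.float64(0.45890043902035765), np.float64(-0.03967459230296444), 0.14, -29.7) 6
   0.630 -0.556 -0.000 -0.000
   0.630 -0.556 -0.000 -0.000
   0.630 -0.556 -0.000 -0.000
   0.630 -0.556 -0.000 -0.000
   0.630 -0.556 -0.000 -0.000
   0.630 -0.556 -0.000 -0.000
```

Call:
arm_command(
  commands="0 0 -0.5 0; 0 0 -0.8 0; 0 0 -0.5 0; 0.5 -0.44 -0.3 0; 0.63 -0.56 0 0",
)

```text
clock: 11.22
position: [0.5015, -0.2473, 0.1389]
orientation: [0.001, 0.865, 0.501, 0.001]
wrist_force: [0.6, 0.7, -0.5]
grip_width: 0.0292
finger_force: 29.9
```

Call:
arm_command(
  commands="0.65 -0.58 0 0; 0.65 -0.58 0 0; 0.65 -0.58 0 0; 0.5 -0.44 0 0; 0.2 -0.16 0 0",
)

```text
clock: 11.85
position: [0.4568, -0.0364, 0.1372]
orientation: [-0.001, 0.864, 0.504, -0.0]
wrist_force: [0.3, 0.2, -0.3]
grip_width: 0.0292
finger_force: 29.9
```

Call:
arm_command(
  commands="0 0 0.5 0; 0 0 0.5 0; 0 0 0.5 0; 0 0 0 0; 0 0 0 0",
)

```text
clock: 12.48
position: [0.4584, -0.0395, 0.0483]
orientation: [0.0, 0.865, 0.502, 0.0]
wrist_force: [0.2, -0.2, -0.8]
grip_width: 0.0293
finger_force: 29.8
```

```bash
python3 -c "
from h import *
plan([(.459,-.0397,.019,-29.7)])"
```

```text
t 12.47 at [ 0.4584 -0.0395  0.0483] yaw -29.7 w 0.0293 tilt [ 0.001 -0.   ] j [-0.54  0.47  0.67  2.22 -0.51  0.61 -0.01]
(0.459, -0.0397, 0.019, -29.7) 1
   0.002 0.010 0.489 -0.002
```

Call:
arm_command(
  commands="0 0.01 0.25 0; 0 0 0.15 0; 0 0 0.08 0; 0 0 0 0; 0 0 0 0",
)

```text
clock: 13.1
position: [0.4586, -0.0396, 0.0188]
orientation: [0.0, 0.865, 0.502, 0.0]
wrist_force: [-1.1, -0.2, -0.9]
grip_width: 0.0296
finger_force: 29.9
```

Call:
arm_command(
  commands="0 0 0 0; 0 0 0 0; 0 0 0 0; 0 0 0 0",
  grip=0,
)

```text
clock: 13.6
position: [0.4585, -0.0395, 0.0189]
orientation: [-0.0, 0.865, 0.502, 0.0]
wrist_force: [1.1, 0.2, -1.1]
grip_width: 0.0424
finger_force: 0.0
```

Call:
arm_command(
  commands="0 0 -0.4 0; 0 0 -0.7 0; 0 0 -0.7 0; 0 0 0 0",
)

```text
clock: 14.1
position: [0.4606, -0.0395, 0.1294]
orientation: [0.001, 0.865, 0.502, 0.003]
wrist_force: [-0.1, 0.6, 0.0]
grip_width: 0.0425
finger_force: 0.0
```

```bash
python3 -c "
from h import *
plan([(.456,-.2675,.12,-29.7),(.456,-.2675,.05,-29.7),(.456,-.2675,.004,-29.7)])"
```

```text
t 14.1 at [ 0.4606 -0.0395  0.1294] yaw -29.7 w 0.0425 tilt [0.006 0.001] j [-0.69  0.32  0.83  2.17 -0.34  0.78 -0.15]
(0.456, -0.2675, 0.12, -29.7) 4
   -0.835 0.454 0.039 0.001
   -0.835 0.454 0.039 0.001
   -0.835 0.454 0.039 0.001
   -0.835 0.454 0.039 0.001
(0.456, -0.2675, 0.05, -29.7) 2
   0.000 0.000 0.583 -0.000
   0.000 0.000 0.583 -0.000
(0.456, -0.2675, 0.004, -29.7) 1
   0.000 0.000 0.767 -0.000
```

Call:
arm_command(
  commands="-0.7 0.39 0.04 0; -0.88 0.49 0.04 0; -0.88 0.49 0.04 0; -0.66 0.36 0.04 0; -0.2 0.11 0 0",
  grip=0.5,
)

```text
clock: 14.72
position: [0.4542, -0.2702, 0.1164]
orientation: [-0.0, 0.866, 0.5, -0.001]
wrist_force: [0.7, 0.7, 0.2]
grip_width: 0.0639
finger_force: 0.0
```

Call:
arm_command(
  commands="0 0 0.4 0; 0 0 0.5 0; 0 0 0.25 0; 0 0 0 0; 0 0 0 0",
)

```text
clock: 15.35
position: [0.4563, -0.2674, 0.0489]
orientation: [0.0, 0.865, 0.502, 0.0]
wrist_force: [-0.8, -0.5, -0.7]
grip_width: 0.064
finger_force: 0.0
```

```bash
python3 - <<'E'
from h import *
plan([(.456,-.2675,.004,-29.7)])
t=bot.get_image("top")[160:300,200:330];s=bot.get_image("wrist")
cv2.imwrite("pics/c3.png",np.hstack([cv2.resize(t,(320,344)),cv2.resize(s[:,80:560],(413,344))]))
c=bot.get_calibration('wrist');T=c['cam_to_world'];q=T[:3,:3].T@(np.array((.456,-.2675,.02))-T[:3,3]);q/=q[2];print((q[0]*c['fx']+c['cx']-80)*.86+320,(q[1]*c['fy']+c['cy'])*.86)
E
```

```text
t 15.35 at [ 0.4563 -0.2674  0.0489] yaw -29.7 w 0.064 tilt [ 0.001 -0.   ] j [-0.07  0.56  0.68  2.07 -0.55  0.7   0.46]
(0.456, -0.2675, 0.004, -29.7) 1
   -0.004 -0.003 0.748 0.003
527.7961445348351 202.89820518667054
```

View pics/c3.png

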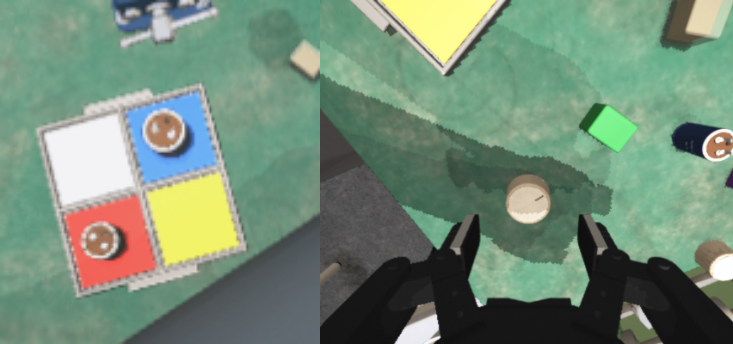

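The left half shows both caps standing on the blue and red mats. The right half shows the knob between the fingers at (528,199), against a prediction of (528,203).

Call:
arm_command(
  commands="0.02 0 0.3 0; 0 0 0.3 0; 0 0 0.15 0; 0 0 0 0; 0 0 0 0",
)

```text
clock: 16.08
position: [0.4564, -0.2665, 0.0033]
orientation: [0.0, 0.865, 0.502, 0.0]
wrist_force: [0.0, 0.0, 0.2]
grip_width: 0.064
finger_force: 0.0
```

Call:
arm_command(
  commands="0 0 0 0; 0 0 0 0; 0 0 0 0; 0 0 0 0",
  grip=-1,
  squeeze=30,
)

```text
clock: 16.58
position: [0.4567, -0.2664, 0.0038]
orientation: [0.0, 0.865, 0.502, 0.0]
wrist_force: [-1.0, 0.2, 6.1]
grip_width: 0.0368
finger_force: 30.0
```

```bash
python3 -c "
from h import *
print('black now',at(bot.get_calibration('top'),200+101.5/2.4615-.5,160+241.5/2.457-.5,.051))
s,p,R=pose();print(s['finger_force'])
a=R[:,0];off=(np.array([.4565,-.2665,0])-p)@a;print('off',off)
q=np.array([.478,-.1096,0])-off*a
plan([(p[0],p[1],.12,-29.7),(q[0],q[1],.12,-29.7)])"
```

```text
black now [ 0.45916995 -0.04038404  0.051     ]
29.979175329208374
off -0.00019475398084104476
t 16.57 at [ 0.4567 -0.2664  0.0038] yaw -29.7 w 0.0368 tilt [ 0.001 -0.   ] j [-0.01  0.63  0.61  2.08 -0.62  0.61  0.52]
(np.float64(0.45671584130749937), np.float64(-0.2664005898551554), 0.12, -29.7) 2
   0.000 0.000 -0.968 0.001
   0.000 0.000 -0.968 0.001
(np.float64(0.4780964622908436), np.float64(-0.1094308133166515), 0.12, -29.7) 3
   0.816 -0.329 -0.000 -0.000
   0.816 -0.329 -0.000 -0.000
   0.816 -0.329 -0.000 -0.000
```

Call:
arm_command(
  commands="0 0 -0.5 0; 0 0 -0.8 0; 0 0 -0.65 0; 0.5 -0.2 0 0; 0.75 -0.31 0 0",
)

```text
clock: 17.2
position: [0.4671, -0.1862, 0.121]
orientation: [0.001, 0.865, 0.501, 0.001]
wrist_force: [-0.0, 0.6, 0.1]
grip_width: 0.037
finger_force: 30.3
```

Call:
arm_command(
  commands="0.75 -0.31 0 0; 0.45 -0.17 0 0; 0 0 0.3 0; 0 0 0.6 0; 0 0 0.4 0",
)

```text
clock: 17.82
position: [0.4763, -0.1101, 0.0403]
orientation: [-0.0, 0.865, 0.502, -0.001]
wrist_force: [0.4, -0.5, -0.7]
grip_width: 0.037
finger_force: 30.3
```

Call:
arm_command(
  commands="0 0 0 0; 0 0 0 0",
)

```text
clock: 18.08
position: [0.4777, -0.1102, 0.0426]
orientation: [0.0, 0.865, 0.502, 0.0]
wrist_force: [0.2, -0.0, 0.1]
grip_width: 0.0369
finger_force: 30.3
```

```bash
python3 -c "
from h import *
plan([(.478,-.1095,.0105,-29.7)]);print(bot.sense()['finger_force'])"
```

```text
t 18.07 at [ 0.4777 -0.1102  0.0426] yaw -29.8 w 0.0369 tilt [ 0.001 -0.001] j [-0.39  0.52  0.69  2.16 -0.56  0.64  0.17]
(0.478, -0.1095, 0.0105, -29.7) 1
   0.013 -0.001 0.535 -0.008
30.2629154920578
```

Now I'll lower the knob, release with a small opening inside the compartment, and rise.

Call:
arm_command(
  commands="0.01 0 0.25 0; 0 0 0.18 0; 0 0 0.1 0; 0 0 0 0; 0 0 0 0",
)

```text
clock: 18.7
position: [0.4779, -0.1086, 0.0104]
orientation: [0.0, 0.865, 0.502, 0.0]
wrist_force: [0.6, 0.3, -0.0]
grip_width: 0.0366
finger_force: 30.9
```

Call:
arm_command(
  commands="0 0 0 0; 0 0 0 0; 0 0 0 0; 0 0 0 0",
  grip=0.08,
)

```text
clock: 19.2
position: [0.4779, -0.1085, 0.0105]
orientation: [-0.0, 0.865, 0.502, 0.0]
wrist_force: [0.2, -0.3, -0.4]
grip_width: 0.0464
finger_force: 0.0
```

Call:
arm_command(
  commands="0 0 -0.3 0; 0 0 -0.6 0; 0 0 -0.8 0; 0 0 -0.3 0; 0 0 0 0",
)

```text
clock: 19.82
position: [0.4786, -0.1084, 0.1317]
orientation: [0.0, 0.865, 0.503, 0.002]
wrist_force: [0.3, 0.3, -0.4]
grip_width: 0.0461
finger_force: 0.0
```

```bash
python3 -c "
from h import *
plan([(.6117,-.2083,.12,-35)])"
```

```text
t 19.82 at [ 0.4786 -0.1084  0.1317] yaw -29.7 w 0.0461 tilt [0.003 0.001] j [-0.53  0.38  0.84  2.1  -0.39  0.82  0.03]
(0.6117, -0.2083, 0.12, -35) 3
   -0.117 0.917 0.065 0.178
   -0.088 0.921 0.065 0.178
   -0.059 0.923 0.065 0.178
```

Call:
arm_command(
  commands="-0.1 0.7 0 0.18; -0.09 0.92 0.06 0.18; -0.06 0.92 0.06 0.17; -0.02 0.22 0.06 0; 0 0 0 0",
  grip=0.1,
)

```text
clock: 20.45
position: [0.6085, -0.21, 0.1175]
orientation: [-0.001, 0.887, 0.461, -0.002]
wrist_force: [-0.7, 0.7, 0.1]
grip_width: 0.047
finger_force: 0.0
```

```bash
python3 - <<'E'
from h import *
bot.get_image("side")
plan([(.6117,-.2083,.004,-38)])
t=bot.get_image("top")[185:285,210:310];s=bot.get_image("wrist");c=bot.get_calibration('wrist');np.save('wT.npy',c['cam_to_world'])
T=c['cam_to_world'];q=T[:3,:3].T@(np.array((.6117,-.2083,.03))-T[:3,3]);q/=q[2];u,v=q[0]*c['fx']+c['cx'],q[1]*c['fy']+c['cy'];print(u,v)
u0,v0=int(u)-45,int(v)-45;print(u0,v0)
cv2.imwrite("pics/c4.png",np.hstack([cv2.resize(t,(390,390)),cv2.resize(s[v0:v0+90,u0:u0+90],(405,390))]))
E
```

```text
t 20.5 at [ 0.6082 -0.2092  0.1181] yaw -35.0 w 0.0469 tilt [-0.004  0.002] j [-0.26  0.64  0.77  1.75 -0.53  0.97  0.11]
(0.6117, -0.2083, 0.004, -38) 2
   0.023 0.019 0.951 0.149
   0.023 0.019 0.951 0.149
325.18164791017034 203.7911753060906
280 158
```

View pics/c4.png

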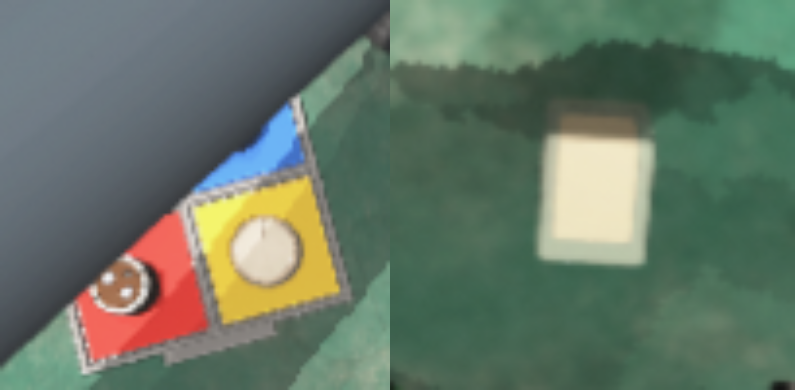

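The right crop shows the relay's clear case, with top-face corners at about (546,138), (655,140), (644,265) and (538,260). In the left crop the knob is centred on the yellow mat.

```bash
python3 - <<'E'
from h import *
c=bot.get_calibration('wrist');c['cam_to_world']=np.load('wT.npy')
w=[at(c,280+(x-390+.5)/4.5-.5,158+(y+.5)/4.3333-.5,.03) for x,y in((546,138),(655,140),(644,265),(538,260))]
m=np.mean(w,0);print(m)
for i in range(4):
    d=w[(i+1)%4]-w[i];print(np.linalg.norm(d),np.degrees(np.arctan2(d[1],d[0])))
plan([(m[0],m[1],.05,-37),(m[0],m[1],.004,-37)])
E
```

```text
[ 0.61158598 -0.2086781   0.03      ]
0.021048751851394893 -36.03139036308699
0.02710079074858112 -128.50519341981672
0.02122399404126515 142.09778892928804
0.026416339811263977 51.07471359227451
t 20.6 at [ 0.6086 -0.2086  0.1191] yaw -35.0 w 0.0472 tilt [-0.002  0.002] j [-0.26  0.64  0.77  1.75 -0.53  0.97  0.11]
(np.float64(0.6115859770992049), np.float64(-0.2086781030456936), 0.05, -37) 2
   0.014 0.021 0.576 0.102
   0.014 0.021 0.576 0.102
(np.float64(0.6115859770992049), np.float64(-0.2086781030456936), 0.004, -37) 1
   0.000 0.000 0.767 0.000
```

Call:
arm_command(
  commands="0.01 0.02 0.5 0.15; 0.01 0.02 0.5 0.15; 0 0 0.15 0; 0 0 0 0; 0 0 0 0",
)

```text
clock: 21.22
position: [0.6132, -0.2105, 0.0521]
orientation: [0.001, 0.899, 0.439, 0.001]
wrist_force: [0.5, 0.4, -0.1]
grip_width: 0.0469
finger_force: 0.0
```

```bash
python3 -c "
from h import *
plan([(.6116,-.2085,.005,-38)])"
```

```text
t 21.23 at [ 0.6132 -0.2105  0.0521] yaw -38.0 w 0.0469 tilt [ 0.002 -0.   ] j [-0.22  0.73  0.72  1.78 -0.61  0.87  0.12]
(0.6116, -0.2085, 0.005, -38) 1
   0.010 -0.041 0.785 0.003
```

Call:
arm_command(
  commands="0.01 -0.035 0.35 0; 0 0 0.3 0; 0 0 0.14 0; 0 0 0 0; 0 0 0 0",
)

```text
clock: 21.85
position: [0.6115, -0.2089, 0.0035]
orientation: [0.0, 0.899, 0.438, 0.0]
wrist_force: [-0.3, 0.2, 0.2]
grip_width: 0.0473
finger_force: 0.0
```

Call:
arm_command(
  commands="0 0 0 0; 0 0 0 0; 0 0 0 0; 0 0 0 0; 0 0 0 0",
  grip=-1,
  squeeze=25,
)

```text
clock: 22.48
position: [0.6117, -0.2087, 0.0038]
orientation: [0.0, 0.899, 0.438, 0.0]
wrist_force: [-0.5, -0.1, 5.8]
grip_width: 0.0217
finger_force: 25.8
```

```bash
python3 -c "
from h import *
s,p,R=pose();print(s['finger_force'])
a=R[:,0];off=(np.array([.6116,-.2085,0])-p)@a;print('off',off)
Y=np.radians(15.3)
y=-74.7;ax=np.array([-np.sin(np.radians(y)),np.cos(np.radians(y)),0])
for y in (15.3,-74.7):
  ax=np.array([-np.sin(np.radians(y)),np.cos(np.radians(y)),0]);q=np.array([.5285,-.0204,0])-off*ax
  plan([(p[0],p[1],.14,-38),(q[0],q[1],.14,y)])"
```

```text
25.79867273569107
off 7.845573367333776e-05
t 22.48 at [ 0.6117 -0.2087  0.0038] yaw -38.0 w 0.0217 tilt [ 0.001 -0.   ] j [-0.19  0.78  0.67  1.8  -0.66  0.79  0.16]
(np.float64(0.6117290937944406), np.float64(-0.2087028466314401), 0.14, -38) 3
   0.000 0.000 -0.756 0.000
   0.000 0.000 -0.756 0.000
   0.000 0.000 -0.756 0.000
(np.float64(0.5285207023537316), np.float64(-0.02047567505993517), 0.14, 15.3) 6
   0.270 -0.504 -0.000 -0.888
   0.344 -0.456 -0.000 -0.888
   0.411 -0.398 -0.000 -0.888
   0.467 -0.330 -0.000 -0.888
   0.512 -0.253 -0.000 -0.888
   0.545 -0.171 -0.000 -0.888
t 22.48 at [ 0.6117 -0.2087  0.0038] yaw -38.0 w 0.0217 tilt [ 0.001 -0.   ] j [-0.19  0.78  0.67  1.8  -0.66  0.79  0.16]
(np.float64(0.6117290937944406), np.float64(-0.2087028466314401), 0.14, -38) 3
   0.000 0.000 -0.756 0.000
   0.000 0.000 -0.756 0.000
   0.000 0.000 -0.756 0.000
(np.float64(0.5284243249400647), np.float64(-0.020420702353731657), 0.14, -74.7) 4
   0.405 -0.757 -0.000 0.917
   0.279 -0.811 -0.000 0.917
   0.146 -0.845 -0.000 0.917
   0.009 -0.858 -0.000 0.917
```

Call:
arm_command(
  commands="0 0 -0.5 0; 0 0 -0.8 0; 0 0 -0.7 0; 0 0 -0.27 0; 0 0 0 0",
)

```text
clock: 23.1
position: [0.6114, -0.2083, 0.1395]
orientation: [0.0, 0.899, 0.439, 0.0]
wrist_force: [-0.2, -0.1, -1.2]
grip_width: 0.0218
finger_force: 25.1
```

Call:
arm_command(
  commands="0.27 -0.505 0 -0.89; 0.345 -0.455 0 -0.89; 0.41 -0.4 0 -0.89; 0.465 -0.33 0 -0.89; 0.51 -0.25 0 -0.89",
)

```text
clock: 23.72
position: [0.5399, -0.0504, 0.1373]
orientation: [-0.002, 0.664, 0.748, -0.001]
wrist_force: [0.4, 1.0, 0.2]
grip_width: 0.0215
finger_force: 25.1
```

Call:
arm_command(
  commands="0.545 -0.17 0 -0.88; 0 0 0.4 0; 0 0 0.6 0; 0 0 0.5 0; 0 0 0 0",
)

```text
clock: 24.35
position: [0.5247, -0.0204, 0.0461]
orientation: [-0.003, 0.607, 0.795, -0.003]
wrist_force: [-0.5, -0.4, -0.0]
grip_width: 0.0216
finger_force: 25.1
```

Call:
arm_command(
  commands="0 0 0 0; 0 0 0 0",
)

```text
clock: 24.6
position: [0.5287, -0.0207, 0.0504]
orientation: [0.001, 0.607, 0.795, 0.001]
wrist_force: [-1.0, -0.3, 0.5]
grip_width: 0.0218
finger_force: 25.1
```

```bash
python3 -c "
from h import *
plan([(.5285,-.0204,.0105,15.3)]);print(bot.sense()['finger_force'])"
```

```text
t 24.6 at [ 0.5287 -0.0207  0.0504] yaw 15.3 w 0.0218 tilt [0.002 0.   ] j [-0.44  0.52  0.52  2.06 -0.41  0.66  0.62]
(0.5285, -0.0204, 0.0105, 15.3) 1
   0.005 -0.002 0.665 0.000
25.10566145181656
```

Call:
arm_command(
  commands="0 0 0.3 0; 0 0 0.22 0; 0 0 0.12 0; 0 0 0 0; 0 0 0 0",
)

```text
clock: 25.22
position: [0.528, -0.0207, 0.0109]
orientation: [-0.0, 0.607, 0.795, -0.0]
wrist_force: [-0.8, 0.7, -0.1]
grip_width: 0.0219
finger_force: 25.4
```

Call:
arm_command(
  commands="0 0 0 0; 0 0 0 0; 0 0 0 0; 0 0 0 0",
  grip=-0.25,
)

```text
clock: 25.72
position: [0.5281, -0.0205, 0.0111]
orientation: [0.0, 0.607, 0.795, 0.0]
wrist_force: [0.4, -0.3, 0.4]
grip_width: 0.032
finger_force: 0.0
```

Call:
arm_command(
  commands="0 0 -0.3 0; 0 0 -0.6 0; 0 0 -0.8 0; 0 0 -0.5 0; 0 0 0 0",
)

```text
clock: 26.35
position: [0.5299, -0.0208, 0.1464]
orientation: [0.002, 0.607, 0.795, 0.002]
wrist_force: [1.1, 0.1, -0.1]
grip_width: 0.0318
finger_force: 0.0
```

```bash
python3 -c "
from h import *
plan([(.45,-.35,.18,-15)])"
```

```text
t 26.35 at [ 0.5299 -0.0208  0.1464] yaw 15.3 w 0.0318 tilt [0.006 0.001] j [-0.54  0.37  0.63  2.   -0.29  0.85  0.51]
(0.45, -0.35, 0.18, -15) 6
   -0.823 -0.455 -0.093 0.505
   -0.860 -0.381 -0.093 0.505
   -0.890 -0.304 -0.093 0.505
   -0.914 -0.224 -0.093 0.505
   -0.930 -0.143 -0.093 0.505
   -0.939 -0.061 -0.093 0.505
```

Released and raised. I'll move clear for a full check.

Call:
arm_command(
  commands="-0.8 -0.45 -0.2 0.5; -0.86 -0.38 -0.2 0.5; -0.89 -0.3 -0.1 0.5; -0.9 -0.2 0 0.5; -0.6 -0.1 0 0.5",
)

```text
clock: 26.98
position: [0.4661, -0.2756, 0.1729]
orientation: [-0.0, 0.766, 0.643, -0.0]
wrist_force: [0.4, -0.3, -0.6]
grip_width: 0.032
finger_force: 0.0
```

Call:
arm_command(
  commands="0 0 0 0; 0 0 0 0; 0 0 0 0",
)

```text
clock: 27.35
position: [0.4684, -0.2715, 0.1727]
orientation: [-0.001, 0.763, 0.646, 0.0]
wrist_force: [-0.1, 1.2, 0.5]
grip_width: 0.0321
finger_force: 0.0
```

```bash
python3 - <<'E'
from h import *
t=bot.get_image("top")[185:285,210:310];s=bot.get_image("side")[120:320,240:400]
cv2.imwrite("pics/c5.png",np.hstack([cv2.resize(t,(400,400),interpolation=cv2.INTER_CUBIC),cv2.resize(s,(320,400))]))
E
```

```text
(no output)
```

View pics/c5.png

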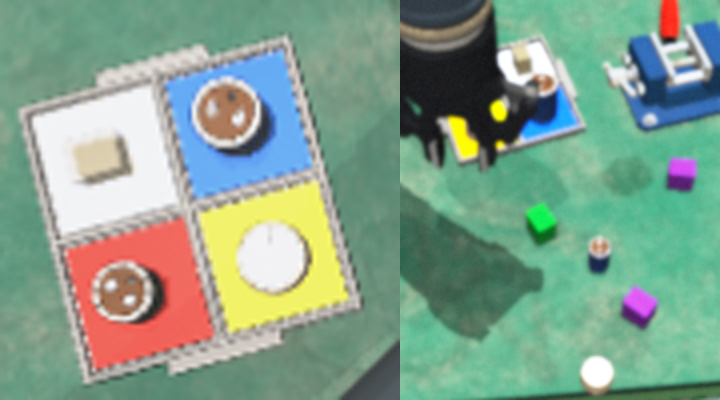

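All four parts stand upright on their mats: relay core at (104,158), big cap at (229,114), black cap at (125,292), knob at (273,257). The small cap, the smaller knob and the green and purple boxes are where they were. I'll check the numbers and hand in if they hold.

```bash
python3 - <<'E'
from h import *
c=bot.get_calibration('top');ok=True
for n,x,y,z,m in(('relay',104,158,.034,(.5285,-.0204)),('big',229,114,.058,(.5475,-.0905)),('black',125,292,.051,(.459,-.0395)),('knob',273,257,.026,(.478,-.1096))):
    e=at(c,210+(x+.5)/4-.5,185+(y+.5)/4-.5,z)[:2]-m;print(n,np.round(e*1000,1));ok&=np.linalg.norm(e)<.005
if ok: print(bot.job_done())
E
```

```text
relay [-0.9 -5.5]
big [-0.9 -1.3]
black [ 0.5 -1.2]
knob [-0.6 -1.8]
```

```bash
python3 - <<'E'
from h import *
t=bot.get_image("top")[205:245,215:255];s=bot.get_image("side")[130:175,270:330]
cv2.imwrite("pics/c6.png",np.hstack([cv2.resize(t,(400,400),interpolation=cv2.INTER_CUBIC),cv2.resize(s,(400,400))]))
c=bot.get_calibration('top');T=c['cam_to_world']
q=T[:3,:3].T@(np.array((.5285,-.0204,.034))-T[:3,3]);q/=q[2];r=1+c['k1']*(q[0]**2+q[1]**2)
print('expect core top',(q[0]*r*c['fx']+c['cx']-215+.5)*10,(q[1]*r*c['fy']+c['cy']-205+.5)*10)
E
```

```text
expect core top 184.3451313125115 191.856607751335
```

View pics/c6.png

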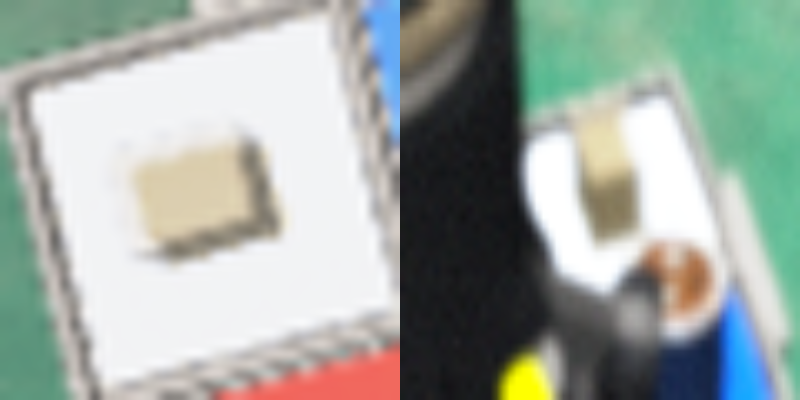

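The relay's core top centre is at about (193,192), against an expected (184,192). That puts it within about 2 mm of the mat centre, upright and square, so I'll hand in.

```bash
python3 -c "
from plant import bot
print(bot.job_done())"
```

```text
the job is handed in; nothing more can be done
None
```

I placed all four parts upright, each about 2 mm or less from its mat's centre by the top camera, left the look-alikes where they were, and handed the job in at about 27.5 s of the allowed 104 s.

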